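Load the tube rack past the spring catch of the analyser dock

TASK

Press down the steel plate beside the lane of the loading dock, so that its stop tooth sinks into the lane floor, and keep it down while you push the tube rack along the lane over it. Push the rack on by its side lug until it is fully home against the grey end stop and the catch has sprung up again behind it. Only press and push with the fingertips: the rack stays down in its lane, and everything else on the bench stays where it stands.

Things in the scene. Friction and masses are not known exactly. Their poses are not given: they have to be found in the camera images.
- dock: loading dock, fixed: white base plate 345 x 100 x 15 mm (dock x -175..170, y -68..32). Origin on the bench (z 0), on the lane's centre line, below the stop tooth's upstream face; own x = the way the rack is to slide, z up. Lane floor z 15 mm; slippery; guide walls (outer faces y +-25.5, top z 29 mm) with lips over the rack's foot let it only slide along x (2 mm play).
- end_stop (a point): centre of the upstream face of the grey end stop block, at dock x 140, y 0, z 40 mm; the block is 30 mm thick along x, 60 mm wide, top at z 65 mm. The rack's front rests on it when fully home.
- tooth_top (a point): top of the catch's stop tooth, moving with the catch: dock x 4, y 0, z 24 mm when up. A steel bar across the lane, 8 mm thick (dock x 0..8 mm), standing 9 mm above the lane floor when up; it then blocks the rack. One rigid piece with the press plate.
- plate_top (a point): centre of the top face of the catch's steel press plate, moving with it: dock x -45, y -44, z 55 mm when up. Plate 110 mm long along dock x (-100..10 mm), 32 mm wide (y -60..-28 mm), beside the lane; it goes straight down wherever along it one presses. Beyond its downstream end (dock x 10 mm) nothing is under a fingertip down to the base plate.
- catch (a joint): how far plate and tooth are pressed down, m: 0 = up (blocks), 0.015 = bottom stop. From 0.009 the tooth is below the lane floor; aim for about 0.012 (plate top at z 43 mm). Spring: about 2 N at first, 4.5 N at the bottom; it springs up as soon as it is let go. The rack, once over the tooth, keeps it down by itself.
- rack: loose grey tube rack in the lane, about 0.4 kg: foot 120 x 36 x 8 mm, block 116 x 25 mm up to 51 mm, four fixed purple-capped tubes up to 67 mm. Origin: centre of its underside; x along the lane as the dock's. Starts with its origin at dock x -95..-72 mm (front 12 to 35 mm short of the tooth); fully home at dock x 80 mm, its rear then 12 mm beyond the tooth.
- lug_back (a point): where to push the rack: centre of the back (upstream) face of its side lug, at rack x 41, y -44, z 57 mm. The lug is an upright plate 8 mm thick along x, out to rack y -58 mm, from 60 to 84 mm above the bench: it passes 5 mm over the raised press plate. A fingertip standing on the press plate behind it can push it towards dock +x; the rack's block is 15 mm from the plate's edge.
- cup: a lidded specimen cup, 58 mm across, 62 mm tall; bystander, loose; origin at the centre of its underside
- dropper: a small amber dropper bottle, 30 mm across, 70 mm tall; bystander, loose; origin at the centre of its underside
- slidebox: a box of microscope slides, 80 x 55 x 36 mm; bystander, loose; origin at the centre of its underside
- tipbox: an open box of pipette tips, 115 x 80 x 49 mm; bystander, loose; origin at the centre of its underside
- tubeblock: a white tube block, 105 x 50 x 34 mm, with two small tubes standing to 64 mm; bystander, loose; origin at the centre of its underside
- timer: a flat bench timer, 60 x 45 x 20 mm; bystander, loose; origin at the centre of its underside
- dish: a small white dish, 60 mm across, 25 mm tall; bystander, loose; origin at the centre of its underside

How it is judged:
By the outcome, as a careful person would: the job done as asked, in the order asked, and still so for the second after the job is handed in, with the robot touching nothing.
It also fails if it takes over 35 s, if anything falls off the work surface, if the arm or the gripper's body presses on something with over 40 N, if the wrist force passes 120 N, or if a joint passes its speed limit or range.

ROBOT

A 6-joint arm with a two-finger parallel gripper is mounted at the origin on the work surface. World frame = base frame: x ahead of the robot, y to its left, z up, the work surface at z = 0. Lengths are in m, angles in rad, forces in N, time in s.
With the tool pointing down it reaches from about 0.25 to 0.775 m from the base axis. Payload 4 kg.
Tool frame: the origin (TCP) lies between the finger pads; the fingertips stand 25 mm ahead of it and the grasp point (between the pads) lies 6 mm ahead of it (robot.tip_reach is the distance from the TCP to the fingertips, in m); z points along the fingers, y is the line along which they close (so a half turn about z gives the same grasp; the last joint's range is limited). The gripper opens to 94 mm and grips with 3 to 60 N. Pads are 16 mm wide; open, the fingers measure 119 mm over their backs; the gripper's body (75 mm by 177 mm) begins 78 mm behind the grasp point.
Start: joints at [-1.224, 0.087, 1.371, -0, 1.684, -0.103], TCP at [0.239, -0.495, 0.231] pointing down, gripper open.
Joint ranges: [-3.1, 3.1], [-0.76, 2.03], [0.27, 2.55], [-1.08, 4.22], [0.17, 2.65], [-2.57, 2.57]. Speed limits (rad/s): [2.79, 2.79, 3.14, 3.14, 3.14, 3.14].

INTERFACE

Orientations are given as [roll, pitch, yaw] about the fixed x, y, z axes, in that order (R = Rz(yaw) Ry(pitch) Rx(roll)).
In Python, from bench import sensors, snapshot, camera_info, ticket, robot gives the robot as it stands.
- The arm moves only by the tool arm_command, never from a script. Its argument "plan" is a list of rows, each an object with "grip": the closure, from -1 (fully open) to 1 (shut); "slide": the shift along the tool's x, y, z normalised to -1 to 1, where 1 is 500 mm, a list of three; "spin": the turn about the tool's z normalised to -1 to 1, where 1 is 5 degrees. A call has 1 to 10 rows; each row shifts and turns the commanded pose from where the row before left it, along the tool's axes as they then stand; what a row does not reach is not made up. A row lasts 1/8 s, in which the tool goes at most 62.5 mm and 10.7 degrees, less where a joint would pass 70% of its speed; a pose out of reach is approached as far as the arm can. A call with a number of a shift or a turn outside -1 to 1 is refused whole. A call with a gripper value outside its range is refused whole. The fingers move at their own pace and stop on an object; the grip force is fixed at half the most. Time passes only in rows, so rows that do not move let the fingers close. It gives the time, the measured TCP pose, the force, the opening and the grip force at its end, in the units of the state.
- sensors.get_obs(): the state, without advancing time (a new reading comes with each control period).
- snapshot(name): name is "side" or "top"; returns the picture (400x640x3 uint8, red, green, blue); there is no depth.
- camera_info(name): a dict with "fx", "fy", "cx", "cy" (pixels), "k1" (the pictures are not rectified: a ray, as slopes to the right and down, at radius r is drawn at 1 + k1 r^2 times it, then the intrinsics apply), "position" and "rotation" of the camera in the world. Camera axes: x right, y up, looking along -z (the intrinsics and any distortion apply to the point x, -y, -z); pixel columns grow to the right and rows downward; lengths in m; the calibration is good to about 2 mm. A picture is of the moment at which its call begins. camera_info takes no time and is no camera call.
- ticket.close_job(): hands the job in; it is judged then, once.
The state is a dict: "time": time; "joint_positions": joint angles; "qvel": joint speeds; "joint_torque": joint torques, N m; "tool_pos": TCP position; "ee_rot": TCP orientation; "wrist_force": force on the tool from outside, world axes, zero at the start; "wrist_torque": the same for the moment, N m; "width": finger opening in m; "finger_force": force on a finger pad.
Only numpy, scipy, OpenCV 4.12 (cv2) and the standard library are available. Lean on these libraries where they do the work, as an engineer would, in place of code of your own. Each camera call takes 0.05 s, during which the arm holds its last target. There are 200 camera calls.

## Working session

There is one attempt and no reset: what is moved stays moved. The work goes in short steps, Python scripts to look and compute and a tool call to move; the robot and the scene stay as the last step left them, time stands still between calls to the robot, and variables do not carry over. Pictures are saved under pics/ and viewed, at most 10 in all, crops included, and the job is handed in when it is done.

Besides the shell and the picture viewer there is one more tool, called after ">>>" by a JSON object that holds its "op" and its "data". arm_command: Moves the arm, as the interface text tells. Scaled input: -1 to 1 covers 500 mm each way for a shift and 5 degrees each way for a turn. Its arguments: {"type":"object","properties":{"plan":{"type":"array","items":{"type":"object","properties":{"grip":{"type":"number"},"slide":{"type":"array","items":{"type":"number"}},"spin":{"type":"number"}}}}},"required":["plan"]}

```bash
mkdir -p pics; cat > h.py <<'E'
import numpy as np, cv2
from bench import sensors, snapshot, camera_info, ticket, robot
def snap(n,f):
    im=snapshot(n); cv2.imwrite('pics/'+f,im[:,:,::-1]); return im
def ray(n,u,v):
    c=camera_info(n); K=np.array([[c['fx'],0,c['cx']],[0,c['fy'],c['cy']],[0,0,1]],float)
    p=np.array([(u-c['cx'])/c['fx'],(v-c['cy'])/c['fy']]); q=p.copy()
    for _ in range(20): q=p/(1+c['k1']*(q@q))
    d=np.array(c['rotation'])@np.array([q[0],-q[1],-1]); return np.array(c['position']),d/np.linalg.norm(d)
def onz(n,u,v,z):
    o,d=ray(n,u,v); return o+d*(z-o[2])/d[2]
def two(a,b):
    (o,d),(p,e)=ray('top',*a),ray('side',*b)
    s,t=np.linalg.lstsq(np.stack([d,-e],1),p-o,rcond=None)[0]
    return (o+s*d+p+t*e)/2, np.linalg.norm(o+s*d-p-t*e)
def proj(n,P):
    c=camera_info(n); q=np.array(c['rotation']).T@(np.array(P)-c['position']); s=np.array([q[0],-q[1]])/-q[2]
    s=s*(1+c['k1']*(s@s)); return s*[c['fx'],c['fy']]+[c['cx'],c['cy']]
E
python3 - <<'E'
from h import *
for n in('top','side'):
    snap(n,n+'0.png'); print(camera_info(n))
print(sensors.get_obs())
E
```

```text
{'fx': 399.23397362462794, 'fy': 399.23397362462794, 'cx': 315.3164266027449, 'cy': 196.83748207444978, 'k1': -0.02958285624931879, 'position': array([0.45357936, 0.04045216, 0.91240835]), 'rotation': array([ 0.13795172, -0.01982901, -1.56986049])}
{'fx': 402.46467096088287, 'fy': 402.46467096088287, 'cx': 316.3199687862816, 'cy': 196.478827081905, 'k1': -0.07822854129168476, 'position': array([ 0.28025547, -0.45411054,  0.52985892]), 'rotation': array([ 0.93413801, -0.02104193, -0.51763233])}
{'time': 0.1, 'joint_positions': array([-1.22411631e+00,  8.78959491e-02,  1.37212332e+00, -1.53130276e-05,
        1.68356220e+00, -1.03110061e-01]), 'qvel': array([ 0.00073239, -0.00287089, -0.0037075 ,  0.00016039, -0.0005403 ,
       -0.00129041]), 'joint_torque': array([ 2.45481890e-03, -3.41252017e+01, -3.03302085e+01,  7.20873917e-02,
        3.03960289e-02, -8.74652005e-05]), 'tool_pos': array([ 0.23896236, -0.49488449,  0.22940279]), 'ee_rot': array([-3.13961284e+00, -1.89565104e-04,  4.49788185e-01]), 'wrist_force': array([-0.54457363,  0.15173257, -0.26283064]), 'wrist_torque': array([ 0.02979667,  0.00713749, -0.02410092]), 'finger_force': 0.0, 'width': 0.09406329419947605}
```

View pics/top0.png

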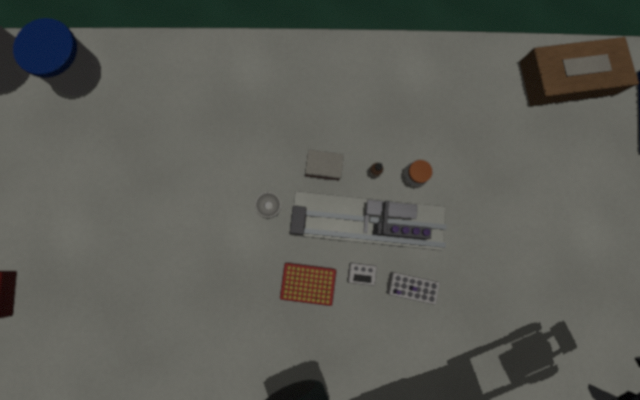

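View pics/side0.png

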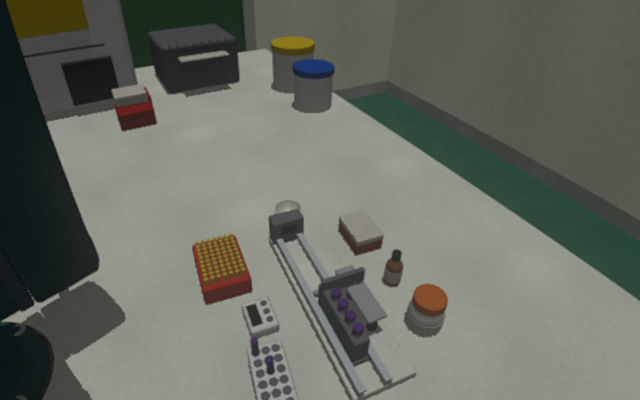

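The top view shows the dock running from (445,225) to (292,215), with the end stop at its left near (298,220). The press plate is at about (400,210), and the lug at (374,208). The side view agrees: end stop at (287,225), lug at (342,280), plate at (365,300). I'll crop both, brightened, for exact pixels.

```bash
sed -i "s/np.array(c\['rotation'\])/Rot.from_euler('xyz',c['rotation']).as_matrix()/; 1a from scipy.spatial.transform import Rotation as Rot" h.py
python3 - <<'E'
import cv2,numpy as np
t=cv2.imread('pics/top0.png')[185:255,285:455]; s=cv2.imread('pics/side0.png')[200:400,250:420]
f=lambda im,k:np.clip(cv2.resize(im,None,fx=k,fy=k,interpolation=cv2.INTER_CUBIC).astype(float)*1.7,0,255).astype('uint8')
cv2.imwrite('pics/tc.png',f(t,4.6)); cv2.imwrite('pics/sc.png',f(s,3))
E
```

```text
(no output)
```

View pics/tc.png

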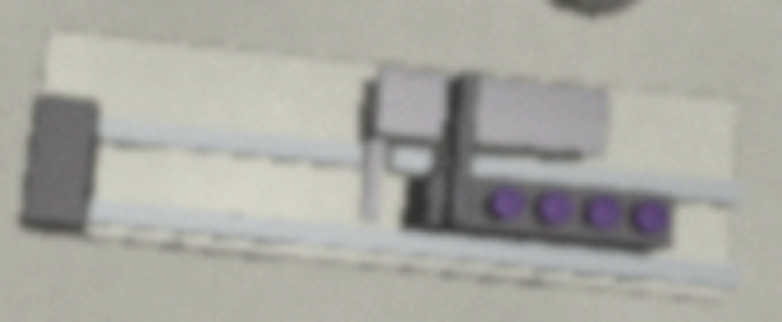

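View pics/sc.png

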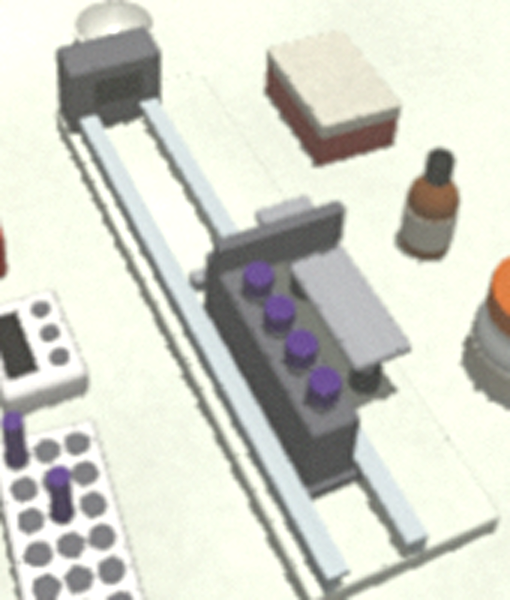

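The crops give the corners I need. In the top crop these are the base plate at (48,33), (737,100) and (720,298), the press plate at (378,70), (608,88) and (600,155), and the lug strip at x 452–477. In the side crop the press plate is at (308,197), (408,348) and (355,365), and the lug's outer top corner is at (343,208).

```bash
python3 - <<'E'
from h import *
T=lambda x,y:(284.5+(x+.5)/4.6,184.5+(y+.5)/4.6)
S=lambda x,y:(249.5+(x+.5)/3,199.5+(y+.5)/3)
np.set_printoptions(precision=4,suppress=True)
L=[]
def add(n,p,d,z):L.append((d,onz(n,*p,z)[:2],n))
add('top',T(48,33),(.170,-.068),.015);add('top',T(737,100),(-.175,-.068),.015);add('top',T(720,298),(-.175,.032),.015)
add('top',T(378,70),(.010,-.060),.055);add('top',T(608,88),(-.100,-.060),.055);add('top',T(600,155),(-.1,-.028),.055)
add('side',S(498,519),(-.175,-.068),.015);add('side',S(408,348),(-.1,-.06),.055);add('side',S(308,197),(.01,-.06),.055)
add('side',S(154,31),(.17,-.03),.065);add('side',S(58,49),(.17,.03),.065)
add('side',S(160,66),(.14,-.03),.065)
D=np.array([l[0] for l in L]);W=np.array([l[1] for l in L])
d0,w0=D.mean(0),W.mean(0);H=(D-d0).T@(W-w0);th=np.arctan2(H[0,1]-H[1,0],H[0,0]+H[1,1])
R=np.array([[np.cos(th),-np.sin(th)],[np.sin(th),np.cos(th)]]);t=w0-R@d0
print('yaw',th,np.degrees(th),'org',t)
for d,w,n in L: print(n,d,(w-(R@d+t))*1000)
print('two plate up',two(T(608,88),S(408,348)),'down',two(T(378,70),S(308,197)))
print('base',two(T(737,100),S(498,519)))
print('lug', two(T(465,72),S(343,208)))
P=two(T(465,72),S(343,208))[0]; print('lug in dock',R.T@(P[:2]-t))
for x in(452,477): print(x,R.T@(onz('top',*T(x,80),.084)[:2]-t))
print(R.T@(onz('side',*S(343,208),.084)[:2]-t))
np.savez('dock.npz',R=R,t=t,th=th)
for n,p in dict(lug=(-.03,-.044),plate=(-.045,-.044),home=(.117,-.044)).items(): print(n,R@p+t)
E
```

```text
yaw 1.4753355057939612 84.53049784779259 org [ 0.5055 -0.0944]
top (0.17, -0.068) [0.2571 0.513 ]
top (-0.175, -0.068) [0.8762 1.9506]
top (-0.175, 0.032) [2.8887 4.9981]
top (0.01, -0.06) [0.3485 1.8682]
top (-0.1, -0.06) [2.612  2.1125]
top (-0.1, -0.028) [2.653 3.939]
side (-0.175, -0.068) [-3.2836  1.8728]
side (-0.1, -0.06) [-3.2547  2.4473]
side (0.01, -0.06) [-0.6609 -1.1244]
side (0.17, -0.03) [ 2.3651 -7.745 ]
side (0.17, 0.03) [ 2.549  -1.5713]
side (0.14, -0.03) [-7.3506 -9.261 ]
two plate up (array([ 0.5563, -0.1968,  0.0526]), np.float64(0.005152443586239169)) down (array([ 0.5671, -0.0889,  0.0519]), np.float64(0.0004600050907336778))
base (array([ 0.5562, -0.273 ,  0.0125]), np.float64(0.003411873145911021))
lug (array([ 0.5625, -0.1248,  0.0792]), np.float64(0.00016796928248989155))
lug in dock [-0.0248 -0.0596]
452 [-0.0183 -0.0547]
477 [-0.0297 -0.0558]
[-0.0286 -0.0569]
lug [ 0.5464 -0.1285]
plate [ 0.545  -0.1434]
home [0.5604 0.0179]
```

```bash
cat >> h.py <<'E'
def go(dx,dy,ztip,yaw=None):
    """shift in tool axes (units of 500 mm) to bring the tips to a dock point; spin in units of 5 deg"""
    k=np.load('dock.npz'); o=sensors.get_obs(); M=Rot.from_euler('xyz',o['ee_rot']).as_matrix()
    w=k['R']@[dx,dy]+k['t']; tgt=np.array([*w,ztip+robot.tip_reach])
    print('t',o['time'],'rows total (500mm)',np.round(M.T@(tgt-o['tool_pos'])/.5,4),'mm world',np.round((tgt-o['tool_pos'])*1e3,1),'spin units',-np.degrees(k['th']-o['ee_rot'][2])/5)
def where():
    k=np.load('dock.npz'); o=sensors.get_obs(); p=o['tool_pos']
    print('t',o['time'],'tip dock mm',np.round(np.r_[k['R'].T@(p[:2]-k['t']),p[2]-robot.tip_reach]*1e3,1),'yaw err deg',np.degrees(o['ee_rot'][2]-k['th']),'F',np.round(o['wrist_force'],2),'w',o['width'])
E
python3 - <<'E'
from h import *
T=lambda x,y:(284.5+(x+.5)/4.6,184.5+(y+.5)/4.6)
S=lambda x,y:(249.5+(x+.5)/3,199.5+(y+.5)/3)
L=[]
def add(n,p,d,z):L.append((d,onz(n,*p,z)[:2],n))
add('top',T(48,33),(.170,-.068),.015);add('top',T(737,100),(-.175,-.068),.015);add('top',T(720,298),(-.175,.032),.015)
add('top',T(378,70),(.010,-.060),.055);add('top',T(608,88),(-.100,-.060),.055);add('top',T(600,155),(-.1,-.028),.055)
add('side',S(498,519),(-.175,-.068),.015);add('side',S(408,348),(-.1,-.06),.055);add('side',S(308,197),(.01,-.06),.055)
D=np.array([l[0] for l in L]);W=np.array([l[1] for l in L])
d0,w0=D.mean(0),W.mean(0);H=(D-d0).T@(W-w0);th=np.arctan2(H[0,1]-H[1,0],H[0,0]+H[1,1])
R=np.array([[np.cos(th),-np.sin(th)],[np.sin(th),np.cos(th)]]);t=w0-R@d0
print(np.degrees(th),t)
for d,w,n in L: print(n,d,(R.T@(w-t)-d)*1000)
for x in(452,477): print(x,R.T@(onz('top',*T(x,80),.084)[:2]-t))
print(R.T@(onz('side',*S(343,208),.084)[:2]-t), R.T@(two(T(465,72),S(343,208))[0][:2]-t))
np.savez('dock.npz',R=R,t=t,th=th)
go(-.055,-.044,.1); where()
E
```

```text
84.32977620009082 [ 0.50601637 -0.09220137]
top (0.17, -0.068) [-1.47941914  0.70315468]
top (-0.175, -0.068) [ 0.01448093 -0.97952964]
top (-0.175, 0.032) [ 2.89558253 -2.68168532]
top (0.01, -0.06) [-0.14883588  0.18552355]
top (-0.1, -0.06) [ 0.31859681 -2.42816729]
top (-0.1, -0.028) [ 2.02807268 -2.28869809]
side (-0.175, -0.068) [-0.47395449  3.1522132 ]
side (-0.1, -0.06) [0.07202299 3.44292914]
side (0.01, -0.06) [-3.22654644  0.89425978]
452 [-0.02031541 -0.05446137]
477 [-0.03173697 -0.05563338]
[-0.03063737 -0.05663971] [-0.02683349 -0.05939244]
t 0.1 rows total (500mm) [ 0.8488 -0.3529  0.2097] mm world [ 305.4  343.6 -104.4] spin units -11.71176230783696
t 0.1 tip dock mm [-427.1  226.   204.4] yaw err deg -58.558811539184795 F [-0.54  0.15 -0.26] w 0.09406329419947605
```

>>> {"op": "arm_command", "data": {"plan": [{"grip": 1, "slide": [0, 0, 0], "spin": -1}, {"grip": 1, "slide": [0, 0, 0], "spin": -1}, {"grip": 1, "slide": [0, 0, 0], "spin": -1}, {"grip": 1, "slide": [0, 0, 0], "spin": -1}, {"grip": 1, "slide": [0, 0, 0], "spin": -1}, {"grip": 1, "slide": [0, 0, 0], "spin": -1}, {"grip": 1, "slide": [0, 0, 0], "spin": -1}, {"grip": 1, "slide": [0, 0, 0], "spin": -1}, {"grip": 1, "slide": [0, 0, 0], "spin": -1}, {"grip": 1, "slide": [0, 0, 0], "spin": -1}]}}

```text
time: 1.35
tool_pos: [0.239, -0.495, 0.2298]
ee_rot: [-3.141, -0.001, 1.325]
wrist_force: [-0.2, -0.6, -0.5]
width: 0.0008
finger_force: 0.0
```

>>> {"op": "arm_command", "data": {"plan": [{"grip": 1, "slide": [0, 0, 0], "spin": -1}, {"grip": 1, "slide": [0, 0, 0], "spin": -0.71}, {"grip": 1, "slide": [0, 0, 0], "spin": 0}]}}

```text
time: 1.72
tool_pos: [0.2391, -0.4951, 0.2299]
ee_rot: [-3.141, -0.001, 1.471]
wrist_force: [-0.0, -0.2, -0.4]
width: 0.0003
finger_force: 0.0
```

```bash
python3 -c "
from h import *
where();go(-.055,-.044,.11)"
```

```text
t 1.725 tip dock mm [-427.3  225.9  204.9] yaw err deg -0.047726329262699714 F [-0.01 -0.21 -0.42] w 0.0002761632211848866
t 1.725 rows total (500mm) [0.7448 0.5392 0.1902] mm world [305.3 343.8 -94.9] spin units -0.009545265852539942
```

>>> {"op": "arm_command", "data": {"plan": [{"grip": 1, "slide": [0.093, 0.0674, 0], "spin": 0}, {"grip": 1, "slide": [0.093, 0.0674, 0], "spin": 0}, {"grip": 1, "slide": [0.093, 0.0674, 0], "spin": 0}, {"grip": 1, "slide": [0.093, 0.0674, 0], "spin": 0}, {"grip": 1, "slide": [0.093, 0.0674, 0], "spin": 0}, {"grip": 1, "slide": [0.093, 0.0674, 0], "spin": 0}, {"grip": 1, "slide": [0.093, 0.0674, 0], "spin": 0}, {"grip": 1, "slide": [0.093, 0.0674, 0], "spin": 0}, {"grip": 1, "slide": [0, 0, 0.08], "spin": 0}, {"grip": 1, "slide": [0, 0, 0.11], "spin": 0}]}}

```text
time: 2.98
tool_pos: [0.546, -0.1512, 0.1361]
ee_rot: [3.137, 0.001, 1.473]
wrist_force: [-0.2, -0.8, -0.5]
width: 0.0007
finger_force: 0.0
```

>>> {"op": "arm_command", "data": {"plan": [{"grip": 1, "slide": [0, 0, 0], "spin": 0}, {"grip": 1, "slide": [0, 0, 0], "spin": 0}]}}

```text
time: 3.22
tool_pos: [0.5451, -0.1523, 0.1374]
ee_rot: [3.139, 0.001, 1.471]
wrist_force: [0.0, 0.3, 0.5]
width: 0.0002
finger_force: 0.0
```

```bash
python3 - <<'E'
from h import *
where();go(-.055,-.044,.075)
t=snap('top','t1.png')[185:255,285:455,::-1]; s=snap('side','s1.png')[200:400,250:420,::-1]
f=lambda im,k:np.clip(cv2.resize(im,None,fx=k,fy=k,interpolation=cv2.INTER_CUBIC).astype(float)*1.7,0,255).astype('uint8')
cv2.imwrite('pics/sc1.png',f(s,3))
E
```

```text
t 3.225 tip dock mm [-56.  -44.8 112.4] yaw err deg -0.04978885267080631 F [0.05 0.26 0.55] w 0.000223229623471301
t 3.225 rows total (500mm) [ 0.002  -0.0019  0.0748] mm world [ -0.7   1.  -37.4] spin units -0.009957770534161262
```

View pics/sc1.png

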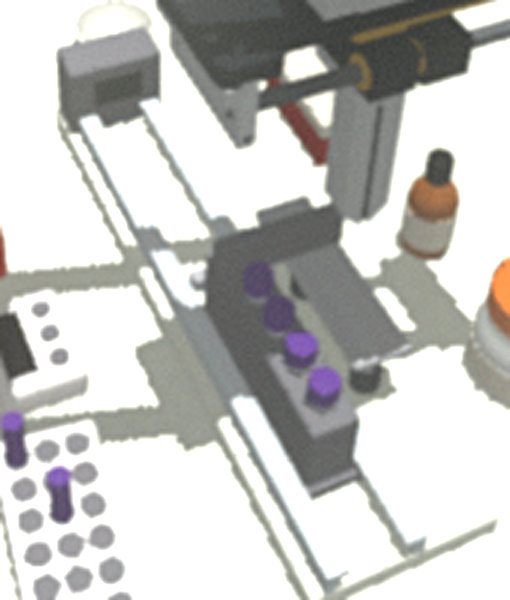

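The side crop shows the closed fingers at (365,100–215) above the plate, with the tips near (360,215). The lug and rack have not moved. I'll check the tip against its projection.

```bash
python3 - <<'E'
from h import *
o=sensors.get_obs(); M=Rot.from_euler('xyz',o['ee_rot']).as_matrix()
for d in((0,0),(.008,.0125),(-.008,.0125),(-.008,-.0125),(.008,-.0125)):
    p=o['tool_pos']+M@np.array([*d,robot.tip_reach]); q=proj('side',p); print(d,(q-[249.5,199.5])*3-.5)
E
```

```text
(0, 0) [356.01248589 207.28883586]
(0.008, 0.0125) [370.43927201 188.3135993 ]
(-0.008, 0.0125) [387.69502953 211.00608032]
(-0.008, -0.0125) [341.06010021 226.92785877]
(0.008, -0.0125) [324.45977312 203.56471167]
```

The tip matches its projection to about 2–3 mm, so I'll descend and press slowly.

>>> {"op": "arm_command", "data": {"plan": [{"grip": 1, "slide": [0.002, -0.001, 0.05], "spin": 0}, {"grip": 1, "slide": [0, 0, 0.04], "spin": 0}, {"grip": 1, "slide": [0, 0, 0.012], "spin": 0}, {"grip": 1, "slide": [0, 0, 0], "spin": 0}]}}

```text
time: 3.82
tool_pos: [0.5446, -0.1512, 0.086]
ee_rot: [3.139, 0.001, 1.471]
wrist_force: [1.5, -0.7, -0.8]
width: 0.0007
finger_force: 0.0
```

```bash
python3 -c "
from h import *
where();go(-.055,-.044,.043)"
```

```text
t 3.825 tip dock mm [-54.9 -44.3  61. ] yaw err deg -0.029327382017054936 F [ 1.5  -0.71 -0.82] w 0.000723858502869687
t 3.825 rows total (500mm) [-0.0001 -0.0006  0.036 ] mm world [ -0.3  -0.  -18. ] spin units -0.0058654764034109875
```

>>> {"op": "arm_command", "data": {"plan": [{"grip": 1, "slide": [0, 0, 0.008], "spin": 0}, {"grip": 1, "slide": [0, 0, 0.008], "spin": 0}, {"grip": 1, "slide": [0, 0, 0.008], "spin": 0}, {"grip": 1, "slide": [0, 0, 0], "spin": 0}, {"grip": 1, "slide": [0, 0, 0], "spin": 0}]}}

```text
time: 4.45
tool_pos: [0.5445, -0.1511, 0.0732]
ee_rot: [3.14, 0.001, 1.472]
wrist_force: [1.0, -0.9, 3.8]
width: 0.0005
finger_force: 1.6
```

```bash
python3 -c "
from h import *
where();go(-.055,-.044,.043)"
```

```text
t 4.45 tip dock mm [-54.8 -44.1  48.2] yaw err deg -0.006777039192897239 F [ 1.   -0.92  3.83] w 0.0005237898136302293
t 4.45 rows total (500mm) [-0.0005 -0.0002  0.0103] mm world [-0.1 -0.2 -5.2] spin units -0.001355407838579448
```

>>> {"op": "arm_command", "data": {"plan": [{"grip": 1, "slide": [0, 0, 0.006], "spin": 0}, {"grip": 1, "slide": [0, 0, 0.0045], "spin": 0}, {"grip": 1, "slide": [0, 0, 0], "spin": 0}, {"grip": 1, "slide": [0, 0, 0], "spin": 0}]}}

```text
time: 4.95
tool_pos: [0.544, -0.1508, 0.0674]
ee_rot: [3.141, 0.0, 1.472]
wrist_force: [1.3, -0.8, 5.2]
width: 0.0004
finger_force: 2.1
```

```bash
python3 - <<'E'
from h import *
where()
s=snap('side','s2.png')[200:400,250:420,::-1]
cv2.imwrite('pics/sc2.png',np.clip(cv2.resize(s,None,fx=3,fy=3,interpolation=cv2.INTER_CUBIC).astype(float)*1.7,0,255).astype('uint8'))
E
```

```text
t 4.95 tip dock mm [-54.6 -43.6  42.4] yaw err deg -0.008860725197543233 F [ 1.34 -0.79  5.24] w 0.0003954907285124885
```

View pics/sc2.png

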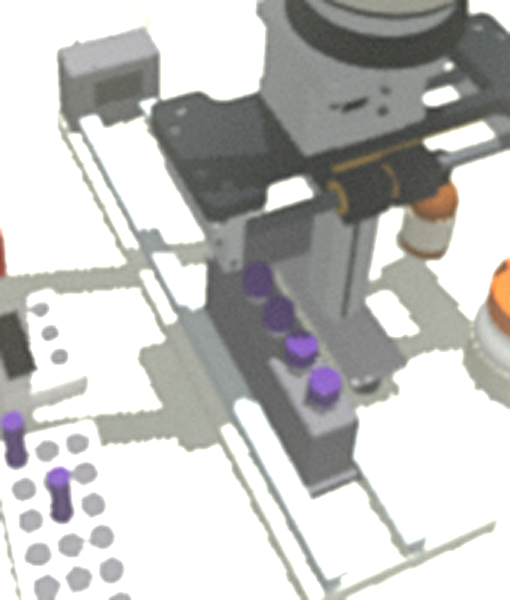

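The plate is down about 12.5 mm, with roughly 5 N on the tips standing behind the lug. Now I'll push gently along tool x.

>>> {"op": "arm_command", "data": {"plan": [{"grip": 1, "slide": [0.01, 0, 0], "spin": 0}, {"grip": 1, "slide": [0.01, 0, 0], "spin": 0}, {"grip": 1, "slide": [0.008, 0, 0], "spin": 0}, {"grip": 1, "slide": [0.008, 0, 0], "spin": 0}, {"grip": 1, "slide": [0.008, 0, 0], "spin": 0}, {"grip": 1, "slide": [0.008, 0, 0], "spin": 0}, {"grip": 1, "slide": [0.008, 0, 0], "spin": 0}, {"grip": 1, "slide": [0.008, 0, 0], "spin": 0}]}}

```text
time: 6.0
tool_pos: [0.5472, -0.1167, 0.0672]
ee_rot: [-3.142, 0.0, 1.472]
wrist_force: [0.4, -2.4, 4.1]
width: 0.0005
finger_force: 2.5
```

```bash
python3 -c "
from h import *
where()"
```

```text
t 6.0 tip dock mm [-20.3 -43.4  42.2] yaw err deg -0.009196472508903946 F [ 0.42 -2.42  4.11] w 0.00048530967345000226
```

>>> {"op": "arm_command", "data": {"plan": [{"grip": 1, "slide": [0.008, 0, 0], "spin": 0}, {"grip": 1, "slide": [0.008, 0, 0], "spin": 0}, {"grip": 1, "slide": [0.008, 0, 0], "spin": 0}, {"grip": 1, "slide": [0.008, 0, 0], "spin": 0}, {"grip": 1, "slide": [0, 0, 0], "spin": 0}]}}

```text
time: 6.62
tool_pos: [0.5489, -0.1002, 0.0673]
ee_rot: [3.142, -0.001, 1.472]
wrist_force: [0.2, -0.4, 5.1]
width: 0.0004
finger_force: 2.1
```

```bash
python3 - <<'E'
from h import *
where()
s=snap('side','s3.png')[200:400,250:420,::-1]
cv2.imwrite('pics/sc3.png',np.clip(cv2.resize(s,None,fx=3,fy=3,interpolation=cv2.INTER_CUBIC).astype(float)*1.7,0,255).astype('uint8'))
E
```

```text
t 6.625 tip dock mm [ -3.8 -43.4  42.3] yaw err deg 0.017711111303555505 F [ 0.16 -0.45  5.13] w 0.00044656946311875083
```

View pics/sc3.png

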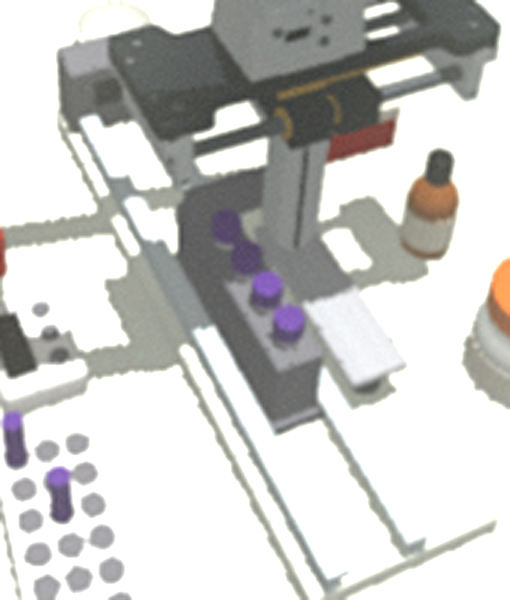

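The side crop shows the rack has moved about 35 mm, with its front past the tooth and the plate still down. The fingers are at the lug, around (300,240). I'll keep pushing.

>>> {"op": "arm_command", "data": {"plan": [{"grip": 1, "slide": [0.01, 0, 0], "spin": 0}, {"grip": 1, "slide": [0.01, 0, 0], "spin": 0}, {"grip": 1, "slide": [0.01, 0, 0], "spin": 0}, {"grip": 1, "slide": [0.01, 0, 0], "spin": 0}, {"grip": 1, "slide": [0.01, 0, 0], "spin": 0}, {"grip": 1, "slide": [0.01, 0, 0], "spin": 0}, {"grip": 1, "slide": [0.01, 0, 0], "spin": 0}, {"grip": 1, "slide": [0.01, 0, 0], "spin": 0}, {"grip": 1, "slide": [0.01, 0, 0], "spin": 0}, {"grip": 1, "slide": [0.01, 0, 0], "spin": 0}]}}

```text
time: 7.92
tool_pos: [0.5537, -0.0509, 0.0671]
ee_rot: [-3.141, 0.0, 1.472]
wrist_force: [-0.0, -1.0, 0.2]
width: 0.0003
finger_force: 0.4
```

```bash
python3 -c "
from h import *
where()"
```

```text
t 7.925 tip dock mm [ 45.8 -43.3  42.1] yaw err deg -0.007753595201097432 F [-0.02 -0.96  0.25] w 0.0003229104191604085
```

>>> {"op": "arm_command", "data": {"plan": [{"grip": 1, "slide": [0.01, 0, 0], "spin": 0}, {"grip": 1, "slide": [0.01, 0, 0], "spin": 0}, {"grip": 1, "slide": [0.01, 0, 0], "spin": 0}, {"grip": 1, "slide": [0.01, 0, 0], "spin": 0}, {"grip": 1, "slide": [0.01, 0, 0], "spin": 0}, {"grip": 1, "slide": [0.01, 0, 0], "spin": 0}, {"grip": 1, "slide": [0.01, 0, 0], "spin": 0}, {"grip": 1, "slide": [0.01, 0, 0], "spin": 0}, {"grip": 1, "slide": [0.01, 0, 0], "spin": 0}, {"grip": 1, "slide": [0.01, 0, 0], "spin": 0}]}}

```text
time: 9.18
tool_pos: [0.5587, -0.0012, 0.0672]
ee_rot: [-3.142, 0.0, 1.472]
wrist_force: [-0.0, -0.9, -0.4]
width: 0.0002
finger_force: 0.8
```

```bash
python3 -c "
from h import *
where()"
```

```text
t 9.175 tip dock mm [ 95.7 -43.4  42.2] yaw err deg -0.011236328327744962 F [-0.04 -0.87 -0.35] w 0.00023155696104053082
```

Only about 17 mm left. I'll go in small steps and watch the force.

>>> {"op": "arm_command", "data": {"plan": [{"grip": 1, "slide": [0.008, 0, 0], "spin": 0}, {"grip": 1, "slide": [0.008, 0, 0], "spin": 0}, {"grip": 1, "slide": [0.006, 0, 0], "spin": 0}, {"grip": 1, "slide": [0.004, 0, 0], "spin": 0}, {"grip": 1, "slide": [0.004, 0, 0], "spin": 0}, {"grip": 1, "slide": [0, 0, 0], "spin": 0}]}}

```text
time: 9.93
tool_pos: [0.5603, 0.0137, 0.0673]
ee_rot: [3.141, -0.0, 1.472]
wrist_force: [-1.2, 0.6, 1.5]
width: 0.0004
finger_force: 0.0
```

```bash
python3 -c "
from h import *
where()"
```

```text
t 9.925 tip dock mm [110.8 -43.6  42.3] yaw err deg -0.005135419813968383 F [-1.23  0.58  1.53] w 0.0003793336383510139
```

>>> {"op": "arm_command", "data": {"plan": [{"grip": 1, "slide": [0.004, 0, 0], "spin": 0}, {"grip": 1, "slide": [0.004, 0, 0], "spin": 0}, {"grip": 1, "slide": [0, 0, 0], "spin": 0}]}}

```text
time: 10.3
tool_pos: [0.5606, 0.0164, 0.0674]
ee_rot: [3.141, 0.002, 1.472]
wrist_force: [-0.5, -4.9, 1.1]
width: 0.0003
finger_force: 2.6
```

```bash
python3 -c "
from h import *
where()"
```

```text
t 10.3 tip dock mm [113.4 -43.6  42.4] yaw err deg -0.015012943517139658 F [-0.48 -4.9   1.15] w 0.00030298894892944497
```

>>> {"op": "arm_command", "data": {"plan": [{"grip": 1, "slide": [0.003, 0, 0], "spin": 0}, {"grip": 1, "slide": [0, 0, 0], "spin": 0}, {"grip": 1, "slide": [0, 0, 0], "spin": 0}]}}

```text
time: 10.68
tool_pos: [0.5607, 0.0167, 0.0675]
ee_rot: [3.141, 0.004, 1.471]
wrist_force: [-1.0, -7.8, 1.9]
width: 0.0004
finger_force: 3.9
```

```bash
python3 -c "
from h import *
where()"
```

```text
t 10.675 tip dock mm [113.7 -43.6  42.5] yaw err deg -0.04091454579217631 F [-1.   -7.8   1.94] w 0.0004233513728612657
```

The rack is on a hard stop: 8 N, with the tip at 113.7 mm against 113 expected. I'll back off, lift clear and look.

>>> {"op": "arm_command", "data": {"plan": [{"grip": 1, "slide": [-0.01, 0, 0], "spin": 0}, {"grip": 1, "slide": [-0.03, 0, 0], "spin": 0}, {"grip": 1, "slide": [0, 0, 0], "spin": 0}, {"grip": 1, "slide": [0, 0, -0.08], "spin": 0}, {"grip": 1, "slide": [0, 0, -0.12], "spin": 0}, {"grip": 1, "slide": [0, 0, -0.12], "spin": 0}, {"grip": 1, "slide": [-0.12, 0, 0], "spin": 0}, {"grip": 1, "slide": [-0.12, 0, 0], "spin": 0}, {"grip": 1, "slide": [-0.12, 0, 0], "spin": 0}, {"grip": 1, "slide": [-0.12, 0, 0], "spin": 0}]}}

```text
time: 11.92
tool_pos: [0.5349, -0.2411, 0.2274]
ee_rot: [3.141, -0.001, 1.472]
wrist_force: [0.8, 0.1, 0.4]
width: 0.0006
finger_force: 0.0
```

>>> {"op": "arm_command", "data": {"plan": [{"grip": 1, "slide": [-0.1, 0.1, 0], "spin": 0}, {"grip": 1, "slide": [0, 0.12, 0], "spin": 0}, {"grip": 1, "slide": [0, 0.12, 0], "spin": 0}, {"grip": 1, "slide": [0, 0, 0], "spin": 0}]}}

```text
time: 12.42
tool_pos: [0.697, -0.2995, 0.2188]
ee_rot: [-3.134, -0.005, 1.474]
wrist_force: [-0.5, 0.6, -0.7]
width: 0.0003
finger_force: 0.0
```

```bash
python3 - <<'E'
from h import *
where()
f=lambda im,k:np.clip(cv2.resize(im[:,:,::-1],None,fx=k,fy=k,interpolation=cv2.INTER_CUBIC).astype(float)*1.7,0,255).astype('uint8')
t=f(snap('top','t4.png')[140:310,245:455],3.8)[:,:798]; cv2.imwrite('pics/tc4.png',t[:600])
cv2.imwrite('pics/sc4.png',f(snap('side','s4.png')[200:400,180:446],3))
E
```

```text
t 12.425 tip dock mm [-187.4 -210.5  193.8] yaw err deg 0.11458287910682186 F [-0.46  0.64 -0.7 ] w 0.0002850450036425389
```

View pics/tc4.png

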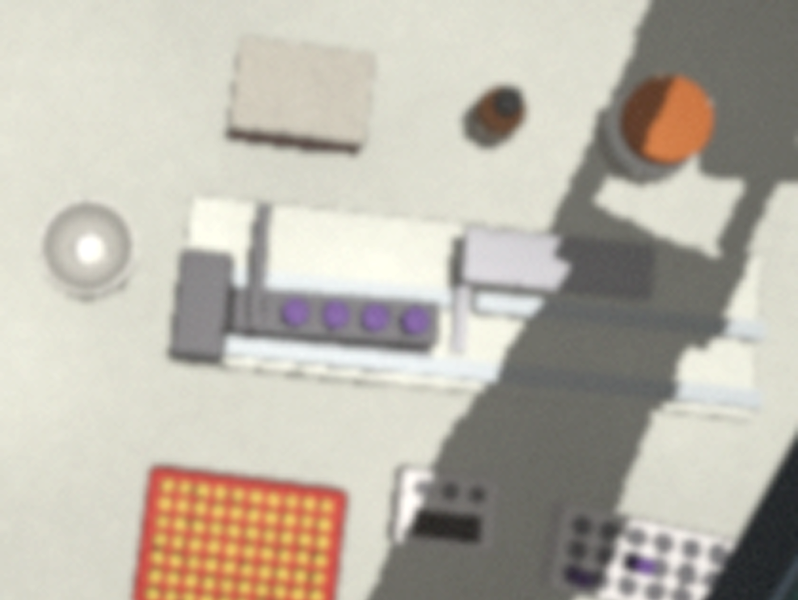

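View pics/sc4.png

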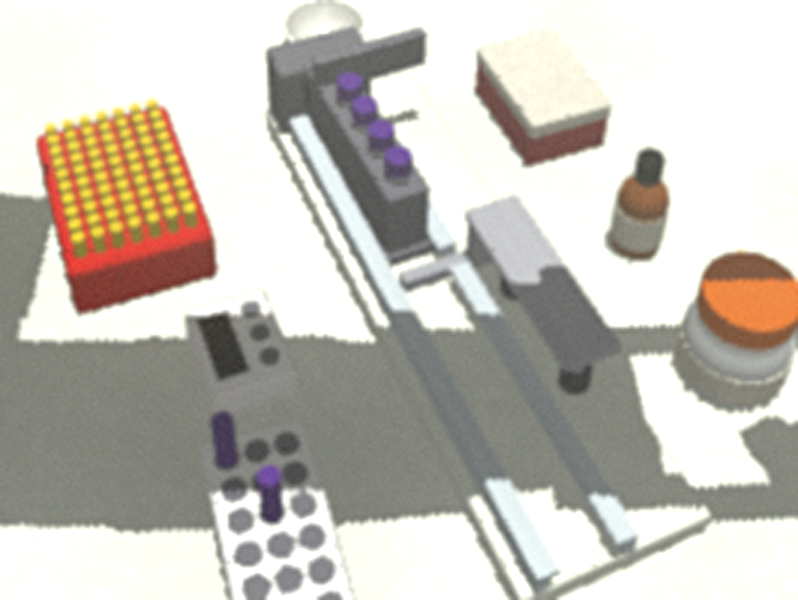

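The rack's front sits on the end stop, near (230,310) in the top crop. The tooth stands up behind its rear at (460,320), and the plate's upstream corner is back at its raised position, (618,348) in the side crop. The bystanders have not moved.

```bash
python3 -c "
from h import *
print(ticket.close_job())"
```

```text
the job is handed in; nothing more can be done
None
```

The rack is fully home against the end stop, the catch has sprung up behind it, nothing else looks moved in the final pictures, and the job was handed in at about 12.5 s.

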